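# Sort the returned merchandise into its trays

## Task

Sort the five returned articles by kind: stand the red and the blue badge roll side by side, upright, on the floor of the yellow tray, and stand the bear figure upright on the floor of the white tray. In the green tray make a pile of the two card cases: the big black one flat on the tray's floor, and the small orange one flat on top of it, centred and with its long side along the long side of the big one. Leave the tape roll and the stack of clear boxes where they are.

Things in the scene. Friction and masses are not known exactly. Their poses are not given: they have to be found in the camera images.
- red_roll: Roll (short upright stack) of five metal button badges held together as one rigid cylinder, steel edges with a red top with a small white dot: 46 mm diameter, 36 mm high, about 90 g, standing upright on the bench. Origin: centre of its underside; z up along the axis.
- blue_roll: Roll (short upright stack) of five metal button badges held together as one rigid cylinder, steel edges with a blue top with a small white dot: 46 mm diameter, 36 mm high, about 90 g, standing upright on the bench. Origin: centre of its underside; z up along the axis.
- big_case: Big flat rigid card case, black body with white card and blue panel on top: 96 mm long (own x) x 60 mm wide (own y) x 18 mm thick, about 110 g, lying flat on the bench, picture up. Origin: centre of its underside; z up. Pick it up across its width.
- small_case: Small flat rigid card case, orange body with white card and red panel on top: 66 mm long (own x) x 44 mm wide (own y) x 18 mm thick, about 60 g, lying flat on the bench, picture up. Origin: centre of its underside; z up. Pick it up across its width.
- bear_figure: Bear figure: an upright white board 10 mm thick (own x) x 44 mm wide (own y) with a brown bear printed on both faces and a brown top edge, rising from a black foot 34 mm (x) x 56 mm (y) x 10 mm high; 84 mm high in all, about 80 g, standing on the bench. Origin: centre of the foot's underside; z up. Grip the board across its 10 mm thickness, about 60 mm up.
- badge_tray: Open clear tray fixed to the bench with a yellow floor and yellow rim strips, for the badge rolls. 130 x 130 mm outside, 122 x 122 mm inside, walls 4 mm thick, rim 30 mm above the bench; inner floor 4 mm above the origin. Origin: centre of its underside, on the bench; x and y axes along its sides, z up.
- case_tray: Open clear tray fixed to the bench with a green floor and green rim strips, for the card cases. 130 x 130 mm outside, 122 x 122 mm inside, walls 4 mm thick, rim 30 mm above the bench; inner floor 4 mm above the origin. Origin: centre of its underside, on the bench; x and y axes along its sides, z up.
- figure_tray: Open clear tray fixed to the bench with a white floor and white rim strips, for the bear figure. 130 x 130 mm outside, 122 x 122 mm inside, walls 4 mm thick, rim 30 mm above the bench; inner floor 4 mm above the origin. Origin: centre of its underside, on the bench; x and y axes along its sides, z up.
- tape_roll: Bystander: an empty-centred roll of brown tape lying flat, 90 mm across, 24 mm high, loose. Origin: centre of its underside.
- clear_boxes: Bystander: two clear boxes stacked as one loose block, 70 x 60 mm, 60 mm high. Origin: centre of its underside.
Not all that is in view belongs to the job. Leave any brown or turquoise look-alike of the blue_roll alone.

How it is judged:
At the end, for the whole second after the job is handed in: Rolls on the yellow tray's floor (tilt < 0.15 rad), figure on the white, big case on the green (tilt < 0.1): origins within 60 mm of tray centre, < 10 mm above its underside. Small case flat on the big one, centres within 15 mm, long sides within 0.3 rad. All at rest (horizontal distance between each of red_roll, blue_roll and badge_tray below 0.06 m and z of each of red_roll, blue_roll in the frame of badge_tray below 0.01 m and angle between each of red_roll, blue_roll's own z axis and vertical below 0.15 rad and horizontal distance between big_case and case_tray below 0.06 m and z of big_case in the frame of case_tray below 0.01 m and angle between each of big_case, bear_figure, small_case's own z axis and vertical below 0.1 rad and horizontal distance between bear_figure and figure_tray below 0.06 m and z of bear_figure in the frame of figure_tray below 0.01 m and horizontal distance between small_case and big_case below 0.015 m and z of small_case in the frame of big_case between 0.014 and 0.022 m and angle between the x axis of small_case and the x axis of big_case, either way round below 0.3 rad and linear speed of each of red_roll, blue_roll, big_case, small_case, bear_figure below 0.02 m/s); the robot touches nothing.
It fails at once if the tape roll is pushed more than 20 mm (distance of tape_roll from where it was at the start of the episode above 0.02 m).
It fails at once if the stack of clear boxes is pushed more than 20 mm (distance of clear_boxes from where it was at the start of the episode above 0.02 m).
It also fails if it takes over 134 s, if anything falls off the work surface, if the arm or the gripper's body presses on something with over 40 N, if the wrist force passes 120 N, or if a joint passes its speed limit or range.

## Robot

A 7-joint arm with a two-finger parallel gripper is mounted at the origin on the work surface. World frame = base frame: x ahead of the robot, y to its left, z up, the work surface at z = 0. Lengths are in m, angles in rad, forces in N, time in s.
With the tool pointing down it reaches from about 0.4 to 0.85 m from the base axis. Payload 4.5 kg.
Tool frame: the origin (TCP) lies where the fingers leave the gripper's body, on its centre line; the fingertips stand 64 mm ahead of it and the grasp point (between the pads) lies 45 mm ahead of it; z points along the fingers, y is the line along which they close (so a half turn about z gives the same grasp; the last joint's range is limited). The gripper opens to 88 mm and grips with 3 to 60 N. Pads are 18 mm wide; open, the fingers measure 123 mm over their backs; the gripper's body (75 mm by 187 mm) begins 45 mm behind the grasp point.
Start: joints at [-1.227, 0.689, -0.195, 1.565, 0.157, 0.902, -0.215], TCP at [0.191, 0.595, 0.303] pointing down, gripper open.
Joint ranges: [-3.01, 3.01], [-0.46, 2.08], [-1.47, 1.51], [0.13, 2.56], [-1, 4.14], [0.04, 2.09], [-2.66, 2.66]. Speed limits (rad/s): [2.57, 2.57, 3.14, 3.14, 3.14, 3.14, 3.14].

## Interface

Orientations are given as a unit quaternion [x, y, z, w].
In Python, from plant import r gives the robot as it stands.
- The arm moves only by the tool play_rows, never from a script. Its arguments are lists of equal length, an entry for each row: "translation": the shift along the tool's x, y, z in m, a list of three; "delta_rot": the turn, a rotation vector about the tool's x, y, z in degrees, a list of three; "grip": the opening, from -1 (shut) to 1 (fully open). In form: {"translation": [[x, y, z], ...], "delta_rot": [[rx, ry, rz], ...], "grip": [grip, ...]}. A call has 1 to 20 rows; each row shifts and turns the commanded pose from where the row before left it, along the tool's axes as they then stand; what a row does not reach is not made up. A row lasts 1/8 s, in which the tool goes at most 62.5 mm and 10.7 degrees, less where a joint would pass 70% of its speed; a pose out of reach is approached as far as the arm can. A call with a gripper value outside its range is refused whole. The fingers move at their own pace and stop on an object; "squeeze" is the grip in N (left out, the last holds). Time passes only in rows, so rows that do not move let the fingers close. It gives the time, the measured TCP pose, the force, the opening and the grip force at its end, in the units of the state.
- r.get_state(): the state, without advancing time (a new reading comes with each control period).
- r.snapshot(name): name is "scene" or "top"; returns the picture (480x640x3 uint8, blue, green, red); there is no depth.
- r.get_calibration(name): a dict with "intrinsics" (3x3 intrinsics, pixels), "k1" (the pictures are not rectified: a ray, as slopes to the right and down, at radius r is drawn at 1 + k1 r^2 times it, then the intrinsics apply), "eye" and "rotation" of the camera in the world. Camera axes: x right, y up, looking along -z (the intrinsics and any distortion apply to the point x, -y, -z); pixel columns grow to the right and rows downward; lengths in m; the calibration is good to about 2 mm. A picture is of the moment at which its call begins. get_calibration takes no time and is no camera call.
- r.finish_job(): hands the job in; it is judged then, once.
Trained networks look in the newest picture that a camera, given by its name, has taken for a name from the list of things; names that differ only in an ending like _2 or _b are one class to them, and where a whole thing is asked for, a point or a joint stands for the part that bears it (a point fixed in the world has none). Each returns a list of dicts, best first, with "confidence" (0 to 1); they miss things now and then, are a little off and sometimes report something else, mostly with a low value. They report only what shows in the picture. A call takes as long as a camera call. They do not tell look-alikes from the thing itself.
- r.look_for(camera, target): "point" ([x, y, z] in m, in world coordinates, good to about 4 mm: the middle of the surface that is visible of it).
- r.silhouettes(camera, target): "pixels" (480x640 bool, what is visible of it).
The state is a dict: "clock": time; "q": joint angles; "qd": joint speeds; "joint_torque": joint torques, N m; "tool_pos": TCP position; "eef_rot": TCP orientation; "contact_force": force on the tool from outside, world axes, zero at the start; "moment": the same for the moment, N m; "opening": opening from 0.0 (shut) to 1.0 (fully open); "finger_force": force on a finger pad.
Only numpy, scipy, OpenCV 4.12 (cv2) and the standard library are available. Lean on these libraries where they do the work, as an engineer would, in place of code of your own. Each camera call takes 0.05 s, during which the arm holds its last target. There are 200 camera calls.

## Working session

There is one attempt and no reset: what is moved stays moved. The work goes in short steps, Python scripts to look and compute and a tool call to move; the robot and the scene stay as the last step left them, time stands still between calls to the robot, and variables do not carry over. Pictures are saved under pics/ and viewed, at most 14 in all, crops included, and the job is handed in when it is done.

Besides the shell and the picture viewer there is one more tool, called as a command line: name --argument value ..., lists and objects as JSON in quotes. play_rows: Moves the arm, as the interface text tells. Its arguments: {"type":"object","properties":{"translation":{"type":"array","items":{"type":"array","items":{"type":"number"}}},"delta_rot":{"type":"array","items":{"type":"array","items":{"type":"number"}}},"grip":{"type":"array","items":{"type":"number"}},"squeeze":{"type":"number"}},"required":["translation","delta_rot","grip"]}

```bash
mkdir -p pics; ls; python3 - <<'E'
from plant import r
import cv2
for n in("scene","top"):
    cv2.imwrite(f"pics/{n}0.png",r.snapshot(n)); c=r.get_calibration(n); print(n,c)
s=r.get_state();print({k:s[k] for k in("clock","tool_pos","eef_rot","opening")})
for o in "red_roll blue_roll big_case small_case bear_figure badge_tray case_tray figure_tray tape_roll clear_boxes".split():
    for n in("top","scene"):
        print(o,n,[( [round(float(v),3) for v in d["point"]],round(float(d["confidence"]),2)) for d in r.look_for(n,o)])
E
```

```text
pics
scene {'intrinsics': array([[490.84309831,   0.        , 323.15018715],
       [  0.        , 490.84309831, 237.09655868],
       [  0.        ,   0.        ,   1.        ]]), 'k1': -0.03711717551903693, 'eye': array([1.25040655, 0.43967363, 0.63621237]), 'rotation': array([0.2350796 , 0.40054232, 0.76461075, 0.44684879])}
top {'intrinsics': array([[519.88746258,   0.        , 319.75116968],
       [  0.        , 519.88746258, 244.64566192],
       [  0.        ,   0.        ,   1.        ]]), 'k1': 0.038460020175456786, 'eye': array([ 0.41046407, -0.00771524,  1.1521509 ]), 'rotation': array([ 0.02779894, -0.02872797, -0.69691794,  0.71603583])}
{'clock': 0.1, 'tool_pos': array([0.19040364, 0.59481117, 0.30199605]), 'eef_rot': array([ 1.54202269e-01,  9.88038960e-01, -8.17500227e-04, -7.90327082e-05]), 'opening': 1.0019282261986246}
red_roll top [([0.444, 0.159, 0.04], 0.59)]
red_roll scene [([0.457, 0.161, 0.03], 0.65)]
blue_roll top [([0.338, 0.387, 0.039], 0.91), ([0.362, 0.31, 0.035], 0.77), ([0.408, 0.234, 0.034], 0.74), ([0.449, 0.315, 0.032], 0.58), ([0.354, -0.31, 0.022
[... 308 characters left out ...]
.481, 0.014, 0.017], 0.58)]
bear_figure top [([0.43, -0.159, 0.01], 0.78)]
bear_figure scene [([0.443, -0.154, 0.038], 0.9)]
badge_tray top [([0.641, 0.198, 0.005], 0.75)]
badge_tray scene [([0.641, 0.197, 0.002], 0.59), ([0.479, 0.011, 0.017], 0.23)]
case_tray top [([0.641, -0.211, 0.004], 0.95)]
case_tray scene [([0.635, -0.214, 0.007], 0.7)]
figure_tray top [([0.668, 0.002, 0.005], 0.71), ([0.431, -0.159, 0.01], 0.64)]
figure_tray scene [([0.662, 0.002, 0.004], 0.56)]
tape_roll top [([0.538, -0.405, 0.024], 0.85)]
tape_roll scene [([0.541, -0.398, 0.018], 0.84)]
clear_boxes top [([0.542, 0.39, 0.059], 0.56), ([0.535, -0.405, 0.027], 0.31)]
clear_boxes scene [([0.565, 0.401, 0.056], 0.55)]
```

View pics/top0.png

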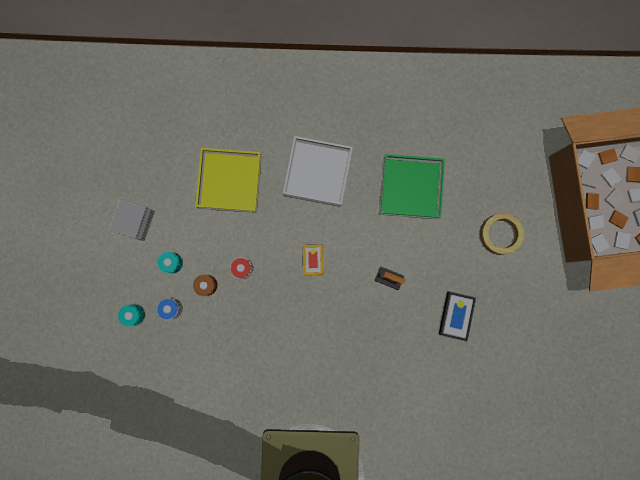

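View pics/scene0.png

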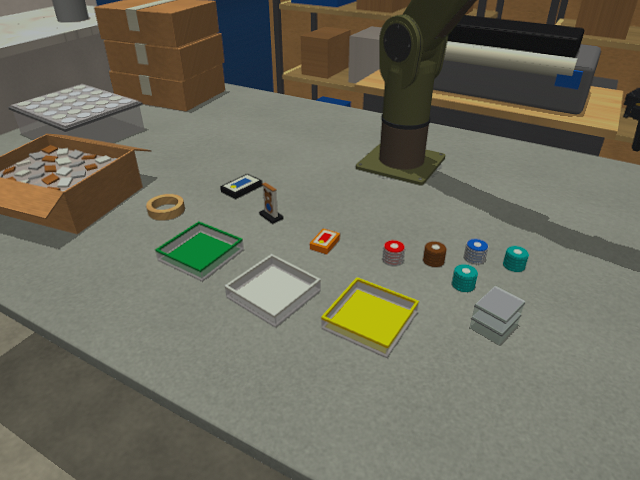

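Blue-roll candidates in the top picture: blue (168,309), turquoise (130,315), turquoise (170,262) and brown (204,285). By the description I choose the one at (168,309). The red roll at (241,268) is the only red one.

```bash
cat > h.py <<'E'
from plant import r
import numpy as np, cv2
from scipy.spatial.transform import Rotation as R
def ray2plane(n,px,z):
    c=r.get_calibration(n);K=c["intrinsics"]
    D=np.array([c["k1"],0,0,0,0.])
    s=cv2.undistortPoints(np.array(px,float).reshape(-1,1,2),K,D).reshape(-1,2)
    d=R.from_quat(c["rotation"]).apply(np.c_[s[:,0],-s[:,1],-np.ones(len(s))])
    e=c["eye"]; return (e+d*((z-e[2])/d[:,2])[:,None])[:,:2]
def proj(n,P):
    c=r.get_calibration(n);K=c["intrinsics"]
    p=R.from_quat(c["rotation"]).inv().apply(np.atleast_2d(P)-c["eye"]); s=np.c_[p[:,0],-p[:,1]]/-p[:,2:]
    s=s*(1+c["k1"]*(s**2).sum(1))[:,None]; return s*[K[0,0],K[1,1]]+K[:2,2]
def rect(n,mask,z):
    m=mask.astype(np.uint8); k,l,st,_=cv2.connectedComponentsWithStats(m)
    i=1+st[1:,4].argmax(); ct=max(cv2.findContours((l==i).astype(np.uint8),0,1)[0],key=len)
    w=ray2plane(n,ct.reshape(-1,2),z); (c,s,a)=cv2.minAreaRect((w*1000).astype(np.float32))
    if s[0]<s[1]: s=s[::-1]; a+=90
    return np.round(c,1),np.round(s,1),round((a+90)%180-90,1)   # long axis angle from +x, deg
E
python3 - <<'E'
from h import *
im=r.snapshot("top")
for o,z in dict(red_roll=.036,big_case=.018,small_case=.018,bear_figure=0.01,badge_tray=.03,case_tray=.03,figure_tray=.03).items():
    for d in r.silhouettes("top",o)[:2]: print(o,round(d["confidence"],2),*rect("top",d["pixels"],z))
for d in r.silhouettes("top","blue_roll")[:5]: print("blue",round(d["confidence"],2),np.argwhere(d["pixels"]).mean(0)[::-1],*rect("top",d["pixels"],.036))
hsv=cv2.cvtColor(im,cv2.COLOR_BGR2HSV);H,S,V=cv2.split(hsv)
def box(x0,y0,x1,y1):
    b=np.zeros(H.shape,bool);b[y0:y1,x0:x1]=1;return b
b=box(365,255,415,300);print("foot dark",rect("top",b&(V<60),.01),"brown",rect("top",b&(S>120)&(V>90),.084))
b=box(430,280,485,350);print("card",rect("top",b&((V>150)|((S>120)&(V>80))),.018))
b=box(295,235,330,285);print("orange",rect("top",b&(S>100),.018), "card", rect("top",b&(V>200)&(S<60),.018))
b=box(150,290,188,330);print("bluetop",rect("top",b&(S>110)&(H>100),.036))
b=box(225,252,258,285);print("redtop",rect("top",b&(S>110)&((H<10)|(H>170)),.036))
def crop(x,y,w,h,f): return cv2.resize(im[y:y+h,x:x+w],None,fx=f,fy=f,interpolation=2)
cv2.imwrite("pics/crop.png",np.vstack([np.hstack([crop(110,240,100,75,4),crop(350,240,100,75,4)]),np.hstack([crop(420,275,100,75,4),crop(260,225,100,75,4)])]))
E
```

```text
red_roll 0.95 [446.2 159.4] [47.2 45. ] -88.5
big_case 0.75 [ 355.4 -308.5] [98.5 63.6] -11.3
small_case 0.65 [469.5   8.1] [65.6 43.7] 1.5
small_case 0.33 [ 537.1 -403.8] [93.2 87.3] -63.3
bear_figure 0.7 [ 433.2 -161.9] [61.5 34.2] 70.9
badge_tray 0.85 [637.2 195.5] [133.6 133.6] -2.7
case_tray 0.55 [ 634.  -205.9] [135.  134.4] 87.0
figure_tray 0.87 [662.3   2.8] [134.4 130. ] -9.5
blue 0.91 [169.64114833 308.05980861] [356.4 306.3] [50.8 42.2] -88.6
blue 0.91 [131.523918   315.20501139] [339.3 385.8] [51.  45.3] -42.7
blue 0.63 [204.53647059 284.74117647] [407.9 235.7] [48.9 44.9] -87.5
foot dark (array([ 433.1, -161.6]), array([55.6, 33.9]), 69.7) brown (array([ 432.7, -161.9]), array([43.2, 11.1]), 69.7)
card (array([ 354.9, -310.5]), array([80.5, 43.8]), -9.8)Traceback (most recent call last):
  File "<stdin>", line 11, in <module>
  File "h.py", line 16, in rect
    i=1+st[1:,4].argmax(); ct=max(cv2.findContours((l==i).astype(np.uint8),0,1)[0],key=len)
        ~~~~~~~~~~~~~~~^^
ValueError: attempt to get argmax of an empty sequence
```

```bash
python3 - <<'E'
from h import *
im=r.snapshot("top")
hsv=cv2.cvtColor(im,cv2.COLOR_BGR2HSV);H,S,V=cv2.split(hsv)
def box(x0,y0,x1,y1):
    b=np.zeros(H.shape,bool);b[y0:y1,x0:x1]=1;return b
b=box(295,235,330,285);print("orange",rect("top",b&(S>100),.018))
b=box(150,290,188,330);print("bluetop",rect("top",b&(S>110)&(H>100),.036))
b=box(225,252,258,285);print("redtop",rect("top",b&(S>110)&((H<10)|(H>170)),.036))
for nm,px in dict(bluedot=(168.5,309),reddot=(241,268)).items():
    x,y=map(int,px); w=np.argwhere((S[y-8:y+9,x-8:x+9]<80)&(V[y-8:y+9,x-8:x+9]>130)).mean(0)[::-1]+[x-8,y-8]; print(nm,w,ray2plane("top",w,.036))
def crop(x,y,w,h,f): return cv2.resize(im[y:y+h,x:x+w],None,fx=f,fy=f,interpolation=2)
cv2.imwrite("pics/crop.png",np.vstack([np.hstack([crop(110,250,100,75,4),crop(350,240,100,75,4)]),np.hstack([crop(420,275,100,75,4),crop(260,225,100,75,4)])]))
E
```

```text
orange (array([468.5,   7. ]), array([63.4, 41.6]), 1.6)
bluetop (array([355.1, 313.6]), array([40.2, 40. ]), 3.0)
redtop (array([446.2, 160.5]), array([40.8, 40.7]), -88.5)
bluedot [166.31372549 308.68627451] [[0.35472426 0.31398413]]
reddot [240.1  267.54] [[0.44607133 0.16135585]]
```

View pics/crop.png

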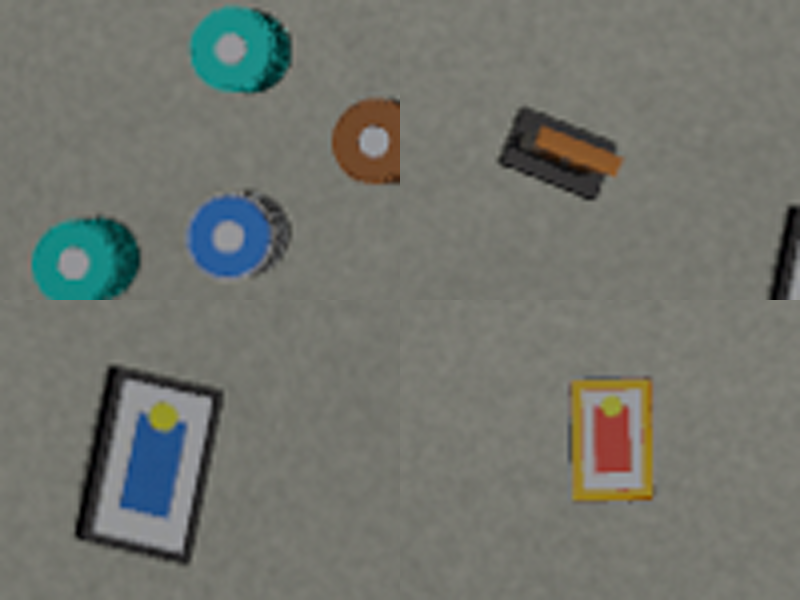

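The crop shows the blue top with its steel side at top pixel (168,309), the two turquoise ones and the brown one next to it, the bear's foot with the board on top, and both cases picture up. The choice stands.

```bash
cat > plan.py <<'E'
import sys; from h import *
def plan(x,y,z,phi):
    s=r.get_state(); p=s["tool_pos"]; Q=R.from_quat(s["eef_rot"]); a=np.radians(phi)
    T=R.from_matrix(np.c_[[-np.sin(a)*-1*-1,np.cos(a),0],[np.cos(a),np.sin(a),0],[0,0,-1]])
    print("t",round(s["clock"],2),"pos",np.round(p*1000,1),"open",round(s["opening"]*88,1),"ff",np.round(s["finger_force"],1))
    rv=np.degrees((Q.inv()*T).as_rotvec()); print("turn first",np.round(rv,1),"then shift mm",np.round(T.inv().apply(np.array([x,y,z])/1000-p)*1000,1))
v=list(map(float,sys.argv[1:]))
for i in range(0,len(v),4): plan(*v[i:i+4])
E
python3 plan.py 446 161 150 0
```

```text
t 1.6 pos [190.5 595.3 302.7] open 88.0 ff 0.0
turn first [ 0.  -0.  72.3] then shift mm [-434.3  255.5  152.7]
```

play_rows --translation '[[0, 0, 0], [0, 0, 0], [0, 0, 0], [0, 0, 0], [0, 0, 0], [0, 0, 0], [0, 0, 0], [0, 0, 0], [-0.0434, 0.0255, 0.013], [-0.0434, 0.0255, 0.013], [-0.0434, 0.0255, 0.013], [-0.0434, 0.0255, 0.013], [-0.0434, 0.0255, 0.013], [-0.0434, 0.0255, 0.013], [-0.0434, 0.0255, 0.013], [-0.0434, 0.0255, 0.013], [-0.0434, 0.0255, 0.013], [-0.0434, 0.0255, 0.013], [0, 0, 0.01], [0, 0, 0.01]]' --delta_rot '[[0, 0, 9], [0, 0, 9], [0, 0, 9], [0, 0, 9], [0, 0, 9], [0, 0, 9], [0, 0, 9], [0, 0, 9.3], [0, 0, 0], [0, 0, 0], [0, 0, 0], [0, 0, 0], [0, 0, 0], [0, 0, 0], [0, 0, 0], [0, 0, 0], [0, 0, 0], [0, 0, 0], [0, 0, 0], [0, 0, 0]]' --grip '[0.6, 0.6, 0.6, 0.6, 0.6, 0.6, 0.6, 0.6, 0.6, 0.6, 0.6, 0.6, 0.6, 0.6, 0.6, 0.6, 0.6, 0.6, 0.6, 0.6]' --squeeze 15

```text
clock: 4.1
tool_pos: [0.4452, 0.1617, 0.1523]
eef_rot: [0.707, 0.707, 0.0, -0.0]
contact_force: [0.2, -0.2, -0.6]
opening: 0.802
finger_force: 0.0
```

```bash
python3 plan.py 446 161 69 0
```

```text
t 4.1 pos [445.2 161.7 152.3] open 70.6 ff 0.0
turn first [ 0.  -0.1 -0. ] then shift mm [-0.7  0.8 83.3]
```

play_rows --translation '[[0, 0.001, 0.025], [0, 0, 0.025], [0, 0, 0.02], [0, 0, 0.013], [0, 0, 0], [0, 0, 0], [0, 0, 0], [0, 0, 0], [0, 0, 0], [0, 0, 0], [0, 0, 0], [0, 0, -0.02], [0, 0, -0.03], [0, 0, -0.03], [0, 0, -0.03]]' --delta_rot '[[0, 0, 0], [0, 0, 0], [0, 0, 0], [0, 0, 0], [0, 0, 0], [0, 0, 0], [0, 0, 0], [0, 0, 0], [0, 0, 0], [0, 0, 0], [0, 0, 0], [0, 0, 0], [0, 0, 0], [0, 0, 0], [0, 0, 0]]' --grip '[0.6, 0.6, 0.6, 0.6, 0.6, -1, -1, -1, -1, -1, -1, -1, -1, -1, -1]'

```text
clock: 5.98
tool_pos: [0.4459, 0.1609, 0.1806]
eef_rot: [0.707, 0.707, -0.0, -0.0]
contact_force: [0.4, -0.3, -1.2]
opening: 0.516
finger_force: 15.0
```

```bash
python3 plan.py 638 168 180 -2.7 638 168 75 -2.7
```

```text
t 5.97 pos [445.9 160.9 180.6] open 45.4 ff 15.0
turn first [-0.   0.   2.6] then shift mm [ 16.2 191.6   0.6]
t 5.97 pos [445.9 160.9 180.6] open 45.4 ff 15.0
turn first [-0.   0.   2.6] then shift mm [ 16.2 191.6 105.6]
```

play_rows --translation '[[0, 0, 0], [0.003, 0.038, 0], [0.003, 0.038, 0], [0.003, 0.038, 0], [0.003, 0.038, 0], [0.0042, 0.0396, 0], [0, 0, 0], [0, 0, 0.03], [0, 0, 0.03], [0, 0, 0.025], [0, 0, 0.013], [0, 0, 0.007], [0, 0, 0.001], [0, 0, 0], [0, 0, 0], [0, 0, 0], [0, 0, 0], [0, 0, 0]]' --delta_rot '[[0, 0, 2.6], [0, 0, 0], [0, 0, 0], [0, 0, 0], [0, 0, 0], [0, 0, 0], [0, 0, 0], [0, 0, 0], [0, 0, 0], [0, 0, 0], [0, 0, 0], [0, 0, 0], [0, 0, 0], [0, 0, 0], [0, 0, 0], [0, 0, 0], [0, 0, 0], [0, 0, 0]]' --grip '[-1, -1, -1, -1, -1, -1, -1, -1, -1, -1, -1, -1, -1, -1, 0.35, 0.35, 0.35, 0.35]'

```text
clock: 8.22
tool_pos: [0.6383, 0.1684, 0.0738]
eef_rot: [0.723, 0.691, 0.0, -0.0]
contact_force: [-0.5, -0.7, 0.5]
opening: 0.674
finger_force: 0.0
```

```bash
python3 plan.py 355 314 170 0 
```

```text
t 8.22 pos [638.3 168.4  73.8] open 59.3 ff 0.0
turn first [ 0.  -0.  -2.6] then shift mm [ 145.6 -283.3  -96.2]
```

play_rows --translation '[[0, 0, -0.03], [0, 0, -0.034], [0, 0, -0.034], [0, 0, 0], [0.0182, -0.0354, 0], [0.0182, -0.0354, 0], [0.0182, -0.0354, 0], [0.0182, -0.0354, 0], [0.0182, -0.0354, 0], [0.0182, -0.0354, 0], [0.0182, -0.0354, 0], [0.0182, -0.0354, 0], [0, 0, 0.02], [0, 0, 0]]' --delta_rot '[[0, 0, 0], [0, 0, 0], [0, 0, 0], [0, 0, -2.6], [0, 0, 0], [0, 0, 0], [0, 0, 0], [0, 0, 0], [0, 0, 0], [0, 0, 0], [0, 0, 0], [0, 0, 0], [0, 0, 0], [0, 0, 0]]' --grip '[0.35, 0.35, 0.35, 0.6, 0.6, 0.6, 0.6, 0.6, 0.6, 0.6, 0.6, 0.6, 0.6, 0.6]'

```text
clock: 9.98
tool_pos: [0.3542, 0.3138, 0.1504]
eef_rot: [0.707, 0.707, -0.002, -0.0]
contact_force: [0.1, -0.2, -0.4]
opening: 0.798
finger_force: 0.0
```

```bash
python3 plan.py 355 314 69 0 
```

```text
t 9.97 pos [354.2 313.8 150.4] open 70.3 ff 0.0
turn first [-0.1  0.1  0. ] then shift mm [ 0.2  0.8 81.4]
```

play_rows --translation '[[0, 0, 0.025], [0, 0, 0.025], [0, 0, 0.02], [0, 0, 0.011], [0, 0, 0], [0, 0, 0], [0, 0, 0], [0, 0, 0], [0, 0, 0], [0, 0, 0], [0, 0, 0], [0, 0, -0.02], [0, 0, -0.03], [0, 0, -0.03], [0, 0, -0.03], [0, 0, 0]]' --delta_rot '[[0, 0, 0], [0, 0, 0], [0, 0, 0], [0, 0, 0], [0, 0, 0], [0, 0, 0], [0, 0, 0], [0, 0, 0], [0, 0, 0], [0, 0, 0], [0, 0, 0], [0, 0, 0], [0, 0, 0], [0, 0, 0], [0, 0, 0], [0, 0, 0]]' --grip '[0.6, 0.6, 0.6, 0.6, 0.6, -1, -1, -1, -1, -1, -1, -1, -1, -1, -1, -1]'

```text
clock: 11.98
tool_pos: [0.3559, 0.3148, 0.1823]
eef_rot: [0.707, 0.707, 0.002, -0.0]
contact_force: [0.3, 0.1, -0.5]
opening: 0.52
finger_force: 15.0
```

```bash
python3 plan.py 640 225 74 -2.7
```

```text
t 11.97 pos [355.9 314.8 182.3] open 45.7 ff 15.0
turn first [ 0.2 -0.2  2.6] then shift mm [-76.3 288.1 108.3]
```

play_rows --translation '[[0, 0, 0], [-0.0095, 0.036, 0], [-0.0095, 0.036, 0], [-0.0095, 0.036, 0], [-0.0095, 0.036, 0], [-0.0095, 0.036, 0], [-0.0095, 0.036, 0], [-0.0095, 0.036, 0], [-0.0098, 0.036, 0], [0, 0, 0], [0, 0, 0.03], [0, 0, 0.03], [0, 0, 0.025], [0, 0, 0.013], [0, 0, 0.01], [0, 0, 0], [0, 0, 0], [0, 0, 0], [0, 0, 0], [0, 0, 0]]' --delta_rot '[[0, 0, 2.6], [0, 0, 0], [0, 0, 0], [0, 0, 0], [0, 0, 0], [0, 0, 0], [0, 0, 0], [0, 0, 0], [0, 0, 0], [0, 0, 0], [0, 0, 0], [0, 0, 0], [0, 0, 0], [0, 0, 0], [0, 0, 0], [0, 0, 0], [0, 0, 0], [0, 0, 0], [0, 0, 0], [0, 0, 0]]' --grip '[-1, -1, -1, -1, -1, -1, -1, -1, -1, -1, -1, -1, -1, -1, -1, -1, -1, 0.35, 0.35, 0.35]'

```text
clock: 14.48
tool_pos: [0.6395, 0.2247, 0.0729]
eef_rot: [0.723, 0.691, 0.0, 0.0]
contact_force: [-0.4, 0.8, -0.7]
opening: 0.674
finger_force: 0.0
```

```bash
python3 plan.py 433 -162 190 -20.3
```

```text
t 14.47 pos [639.5 224.7  72.9] open 59.3 ff 0.0
turn first [ 0.  -0.  17.6] then shift mm [-434.4  -59.5 -117.1]
```

play_rows --translation '[[0, 0, -0.03], [0, 0, -0.04], [0, 0, -0.047], [0, 0, 0], [0, 0, 0], [-0.0434, -0.006, 0], [-0.0434, -0.006, 0], [-0.0434, -0.006, 0], [-0.0434, -0.006, 0], [-0.0434, -0.006, 0], [-0.0434, -0.006, 0], [-0.0434, -0.006, 0], [-0.0434, -0.006, 0], [-0.0434, -0.006, 0], [-0.0434, -0.0055, 0], [0, 0, 0], [0, 0, 0]]' --delta_rot '[[0, 0, 0], [0, 0, 0], [0, 0, 0], [0, 0, 8.8], [0, 0, 8.8], [0, 0, 0], [0, 0, 0], [0, 0, 0], [0, 0, 0], [0, 0, 0], [0, 0, 0], [0, 0, 0], [0, 0, 0], [0, 0, 0], [0, 0, 0], [0, 0, 0], [0, 0, 0]]' --grip '[0.35, 0.35, 0.35, 0.2, 0.2, 0.2, 0.2, 0.2, 0.2, 0.2, 0.2, 0.2, 0.2, 0.2, 0.2, 0.2, 0.2]'

```text
clock: 16.6
tool_pos: [0.434, -0.1615, 0.1899]
eef_rot: [0.82, 0.572, 0.001, 0.0]
contact_force: [0.4, 0.4, 0.5]
opening: 0.601
finger_force: 0.0
```

```bash
python3 plan.py 433 -162 105 -20.3
```

```text
t 16.6 pos [ 434.  -161.5  189.9] open 52.9 ff 0.0
turn first [ 0.1 -0.   0.1] then shift mm [-0.8 -0.8 84.9]
```

play_rows --translation '[[-0.0008, -0.0008, 0.025], [0, 0, 0.025], [0, 0, 0.02], [0, 0, 0.015], [0, 0, 0], [0, 0, 0], [0, 0, 0], [0, 0, 0], [0, 0, 0], [0, 0, 0], [0, 0, 0], [0, 0, 0], [0, 0, 0], [0, 0, 0], [0, 0, -0.02], [0, 0, -0.03], [0, 0, -0.03], [0, 0, 0]]' --delta_rot '[[0, 0, 0], [0, 0, 0], [0, 0, 0], [0, 0, 0], [0, 0, 0], [0, 0, 0], [0, 0, 0], [0, 0, 0], [0, 0, 0], [0, 0, 0], [0, 0, 0], [0, 0, 0], [0, 0, 0], [0, 0, 0], [0, 0, 0], [0, 0, 0], [0, 0, 0], [0, 0, 0]]' --grip '[0.2, 0.2, 0.2, 0.2, 0.2, -0.2, -0.4, -0.6, -0.7, -1, -1, -1, -1, -1, -1, -1, -1, -1]'

```text
clock: 18.85
tool_pos: [0.4331, -0.1626, 0.1862]
eef_rot: [0.82, 0.572, 0.001, 0.001]
contact_force: [-0.4, -0.6, -1.0]
opening: 0.107
finger_force: 15.0
```

```bash
python3 plan.py 663 3 109 -9.5; python3 - <<'E'
from h import *
a=r.snapshot("scene");b=r.snapshot("top")
cv2.imwrite("pics/c1.png",np.hstack([cv2.resize(a[130:370,150:450],None,fx=1.33,fy=1.33),cv2.resize(b[120:330,190:440],(399,319))]))
E
```

```text
t 18.85 pos [ 433.1 -162.6  186.2] open 9.4 ff 15.0
turn first [  0.2  -0.  -10.8] then shift mm [201.3 199.4  77.2]
```

View pics/c1.png

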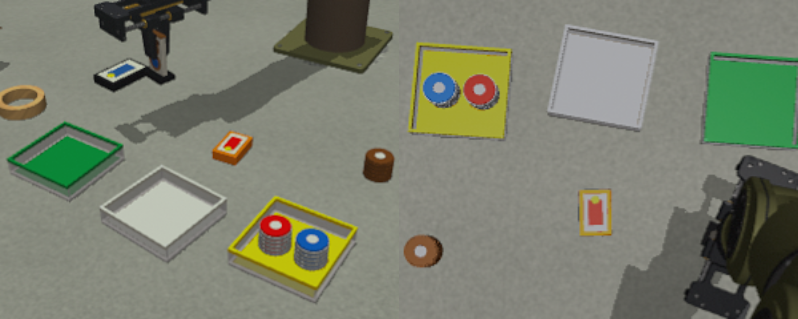

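Both rolls stand side by side in the yellow tray (crop at about (460,90)), and the bear hangs upright in the gripper (crop at about (157,60)).

play_rows --translation '[[0, 0, 0], [0, 0, 0], [0.0252, 0.025, 0], [0.0252, 0.025, 0], [0.0252, 0.025, 0], [0.0252, 0.025, 0], [0.0252, 0.025, 0], [0.0252, 0.025, 0], [0.0252, 0.025, 0], [0.025, 0.025, 0], [0, 0, 0], [0, 0, 0.025], [0, 0, 0.025], [0, 0, 0.015], [0, 0, 0.01], [0, 0, 0.0015], [0, 0, 0], [0, 0, 0], [0, 0, 0]]' --delta_rot '[[0, 0, -5.4], [0, 0, -5.4], [0, 0, 0], [0, 0, 0], [0, 0, 0], [0, 0, 0], [0, 0, 0], [0, 0, 0], [0, 0, 0], [0, 0, 0], [0, 0, 0], [0, 0, 0], [0, 0, 0], [0, 0, 0], [0, 0, 0], [0, 0, 0], [0, 0, 0], [0, 0, 0], [0, 0, 0]]' --grip '[-1, -1, -1, -1, -1, -1, -1, -1, -1, -1, -1, -1, -1, -1, -1, -1, -1, -1, -1]'

```text
clock: 21.32
tool_pos: [0.6628, 0.0035, 0.1085]
eef_rot: [0.763, 0.646, 0.0, 0.0]
contact_force: [-0.6, 0.1, -1.3]
opening: 0.11
finger_force: 15.0
```

play_rows --translation '[[0, 0, 0], [0, 0, 0], [0, 0, 0], [0, 0, 0], [0, 0, 0], [0, 0, -0.03], [0, 0, -0.04], [0, 0, -0.04]]' --delta_rot '[[0, 0, 0], [0, 0, 0], [0, 0, 0], [0, 0, 0], [0, 0, 0], [0, 0, 0], [0, 0, 0], [0, 0, 0]]' --grip '[-0.7, -0.5, -0.2, 0, 0, 0, 0.3, 0.6]'

```text
clock: 22.32
tool_pos: [0.6625, 0.0034, 0.2192]
eef_rot: [0.763, 0.646, -0.0, -0.0]
contact_force: [0.7, -0.0, 0.7]
opening: 0.705
finger_force: 0.0
```

```bash
python3 plan.py 355 -310 130 -100
```

```text
t 22.32 pos [662.5   3.4 219.2] open 62.0 ff 0.0
turn first [-0.   0.  90.6] then shift mm [-248.4  362.1   89.2]
```

play_rows --translation '[[0, 0, 0], [0, 0, 0], [0, 0, 0], [0, 0, 0], [0, 0, 0], [0, 0, 0], [0, 0, 0], [0, 0, 0], [0, 0, 0], [-0.0248, 0.0362, 0], [-0.0248, 0.0362, 0], [-0.0248, 0.0362, 0], [-0.0248, 0.0362, 0], [-0.0248, 0.0362, 0], [-0.0248, 0.0362, 0], [-0.0248, 0.0362, 0], [-0.0248, 0.0362, 0], [-0.0248, 0.0362, 0], [-0.0248, 0.0362, 0], [0, 0, 0]]' --delta_rot '[[0, 0, 10], [0, 0, 10], [0, 0, 10], [0, 0, 10], [0, 0, 10], [0, 0, 10], [0, 0, 10], [0, 0, 10], [0, 0, 10.6], [0, 0, 0], [0, 0, 0], [0, 0, 0], [0, 0, 0], [0, 0, 0], [0, 0, 0], [0, 0, 0], [0, 0, 0], [0, 0, 0], [0, 0, 0], [0, 0, 0]]' --grip '[0.8, 0.8, 0.8, 0.8, 0.8, 0.8, 0.8, 0.8, 0.8, 0.8, 0.8, 0.8, 0.8, 0.8, 0.8, 0.8, 0.8, 0.8, 0.8, 0.8]'

```text
clock: 24.82
tool_pos: [0.3525, -0.3126, 0.2186]
eef_rot: [0.996, -0.091, -0.0, 0.001]
contact_force: [0.8, 0.8, 0.4]
opening: 0.898
finger_force: 0.0
```

```bash
python3 plan.py 355 -310.5 67 -100; python3 - <<'E'
from h import *
s=r.snapshot("scene")
for d in r.silhouettes("scene","big_case")[:1]: print(d["confidence"],rect("scene",d["pixels"],.018),r.get_state()["q"].round(2))
cv2.imwrite("pics/c2.png",cv2.resize(s[130:330,150:400],None,fx=2.4,fy=2.4))
E
```

```text
t 24.82 pos [ 352.5 -312.6  218.6] open 79.0 ff 0.0
turn first [ 0.1  0.  -0.5] then shift mm [  2.1  -2.5 151.6]
0.78 (array([ 370.2, -298.4]), array([116.2,  82.2]), -10.5) [ 0.48  0.66  0.22  2.11 -0.35  0.41 -0.77]
```

View pics/c2.png

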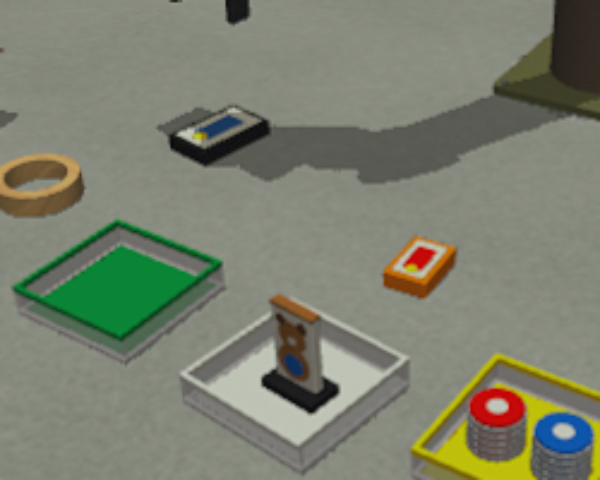

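The bear stands upright in the white tray (crop at about (300,380)) and the big case is still free. Next I grip it.

play_rows --translation '[[0.002, -0.0025, 0.03], [0, 0, 0.04], [0, 0, 0.035], [0, 0, 0.025], [0, 0, 0.015], [0, 0, 0.0065], [0, 0, 0]]' --delta_rot '[[0, 0, -0.5], [0, 0, 0], [0, 0, 0], [0, 0, 0], [0, 0, 0], [0, 0, 0], [0, 0, 0]]' --grip '[0.8, 0.8, 0.8, 0.8, 0.8, 0.8, 0.8]'

```text
clock: 25.8
tool_pos: [0.3596, -0.3079, 0.0674]
eef_rot: [0.997, -0.083, -0.001, -0.001]
contact_force: [-0.1, -0.8, -0.6]
opening: 0.901
finger_force: 0.0
```

play_rows --translation '[[0, 0, 0], [0, 0, 0], [0, 0, 0], [0, 0, 0], [0, 0, 0], [0, 0, 0], [0, 0, -0.02], [0, 0, -0.03], [0, 0, -0.04], [0, 0, -0.04], [0, 0, 0]]' --delta_rot '[[0, 0, 0], [0, 0, 0], [0, 0, 0], [0, 0, 0], [0, 0, 0], [0, 0, 0], [0, 0, 0], [0, 0, 0], [0, 0, 0], [0, 0, 0], [0, 0, 0]]' --grip '[-1, -1, -1, -1, -1, -1, -1, -1, -1, -1, -1]' --squeeze 25

```text
clock: 27.18
tool_pos: [0.3596, -0.3092, 0.1996]
eef_rot: [0.997, -0.083, 0.001, 0.001]
contact_force: [0.6, 0.3, -1.6]
opening: 0.674
finger_force: 24.9
```

```bash
python3 plan.py 635 -208 72 -93
```

```text
t 27.18 pos [ 359.6 -309.2  199.6] open 59.3 ff 24.9
turn first [ 0.1 -0.1 -6.5] then shift mm [ 269.7 -115.5  127.6]
```

play_rows --translation '[[0, 0, 0], [0.0342, -0.0145, 0], [0.0342, -0.0145, 0], [0.0342, -0.0145, 0], [0.0342, -0.0145, 0], [0.0342, -0.0145, 0], [0.0342, -0.0145, 0], [0.0342, -0.0145, 0], [0.0342, -0.0145, 0], [0, 0, 0], [0, 0, 0], [0, 0, 0.035], [0, 0, 0.035], [0, 0, 0.025]]' --delta_rot '[[0, 0, -6.5], [0, 0, 0], [0, 0, 0], [0, 0, 0], [0, 0, 0], [0, 0, 0], [0, 0, 0], [0, 0, 0], [0, 0, 0], [0, 0, 0], [0, 0, 0], [0, 0, 0], [0, 0, 0], [0, 0, 0]]' --grip '[-1, -1, -1, -1, -1, -1, -1, -1, -1, -1, -1, -1, -1, -1]'

```text
clock: 28.92
tool_pos: [0.6357, -0.2081, 0.1003]
eef_rot: [1.0, -0.028, -0.003, -0.001]
contact_force: [-0.5, 0.3, -0.9]
opening: 0.68
finger_force: 24.9
```

```bash
python3 plan.py 639 -208 72 -93;  python3 - <<'E'
from h import *
s=r.snapshot("scene")
cv2.imwrite("pics/c3.png",cv2.resize(s[130:330,100:350],None,fx=2.4,fy=2.4))
E
```

```text
t 28.93 pos [ 635.7 -208.1  100.3] open 59.8 ff 24.9
turn first [-0.1  0.3 -0.2] then shift mm [ 3.3 -0.3 28.3]
```

View pics/c3.png

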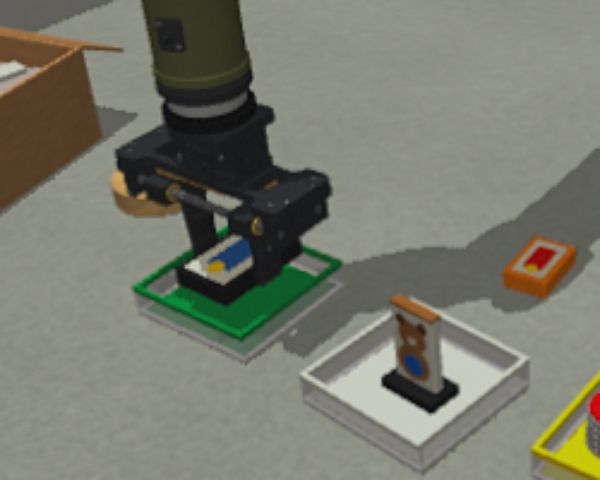

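The big case hangs level above the green tray (crop at about (225,270)).

play_rows --translation '[[0, 0, 0.015], [0, 0, 0.008], [0, 0, 0.005], [0, 0, 0], [0, 0, 0], [0, 0, 0], [0, 0, 0], [0, 0, -0.02], [0, 0, -0.04], [0, 0, -0.05], [0, 0, 0]]' --delta_rot '[[0, 0, 0], [0, 0, 0], [0, 0, 0], [0, 0, 0], [0, 0, 0], [0, 0, 0], [0, 0, 0], [0, 0, 0], [0, 0, 0], [0, 0, 0], [0, 0, 0]]' --grip '[-1, -1, -1, -1, 0.6, 0.6, 0.6, 0.6, 0.6, 0.6, 0.6]'

```text
clock: 30.35
tool_pos: [0.6408, -0.209, 0.1902]
eef_rot: [1.0, -0.027, 0.004, 0.001]
contact_force: [-0.3, 0.3, -0.5]
opening: 0.8
finger_force: 0.0
```

```bash
python3 plan.py 469 7.5 179 -88.4
```

```text
t 30.35 pos [ 640.8 -209.   190.2] open 70.4 ff 0.0
turn first [ 0.1 -0.5 -4.7] then shift mm [-165.7 -221.2   11.2]
```

play_rows --translation '[[0, 0, 0], [-0.0207, -0.0277, 0], [-0.0207, -0.0277, 0], [-0.0207, -0.0277, 0], [-0.0207, -0.0277, 0], [-0.0207, -0.0277, 0], [-0.0207, -0.0277, 0], [-0.0207, -0.0277, 0], [-0.0207, -0.0277, 0], [0, 0, 0.02], [0, 0, 0], [0, 0, 0]]' --delta_rot '[[0, 0, -4.7], [0, 0, 0], [0, 0, 0], [0, 0, 0], [0, 0, 0], [0, 0, 0], [0, 0, 0], [0, 0, 0], [0, 0, 0], [0, 0, 0], [0, 0, 0], [0, 0, 0]]' --grip '[0.6, 0.6, 0.6, 0.6, 0.5, 0.5, 0.5, 0.5, 0.5, 0.5, 0.5, 0.5]'

```text
clock: 31.85
tool_pos: [0.4667, 0.0089, 0.1652]
eef_rot: [1.0, 0.014, -0.001, -0.001]
contact_force: [-0.3, -0.8, 0.1]
opening: 0.749
finger_force: 0.0
```

```bash
python3 plan.py 469 7.5 66.5 -88.4;  python3 - <<'E'
from h import *
s=r.snapshot("top");H,S,V=cv2.split(cv2.cvtColor(s,cv2.COLOR_BGR2HSV))
for o,z in(("big_case",.022),("badge_tray",.03),("case_tray",.03),("figure_tray",.03)):
  for d in r.silhouettes("top",o)[:2]: print(o,d["confidence"],rect("top",d["pixels"],z),np.argwhere(d["pixels"]).mean(0))
b=np.zeros(H.shape,bool);b[165:210,385:437]=1
g=b&(H>45)&(H<80)&(S>80)
f=(~g)&b; f=cv2.morphologyEx(f.astype(np.uint8),2,np.ones((3,3)))
print("nongreen",rect("top",f,.022)); print("card",rect("top",b&~g&((V>140)|(S>100)),.022))
cv2.imwrite("pics/c4.png",cv2.resize(s[130:300,280:460],None,fx=3.3,fy=3.3))
E
```

```text
t 31.85 pos [466.7   8.9 165.2] open 66.0 ff 0.0
turn first [-0.1  0.1  0. ] then shift mm [ 2.3  1.5 98.7]
big_case 0.67 (array([ 633.2, -204.8]), array([98.1, 63.9]), -4.0) [187.18695306 410.716786  ]
badge_tray 0.94 (array([638. , 195.2]), array([135.9, 134.6]), -2.6) [179.79869684 228.13545953]
case_tray 0.59 (array([ 632.9, -206.7]), array([137.3, 136.9]), 86.8) [185.880379   412.91156731]
figure_tray 0.89 (array([662.5,   3.1]), array([138.1, 132.5]), -9.0) [170.86629526 316.67440421]
figure_tray 0.58 (array([ 535.4, -400.8]), array([94.6, 89. ]), -88.5) [233.83893986 501.90316004]
nongreen (array([ 633.2, -205.1]), array([96.4, 59. ]), -4.0)
card (array([ 634.7, -206.5]), array([83.3, 48.2]), -4.0)
```

View pics/c4.png

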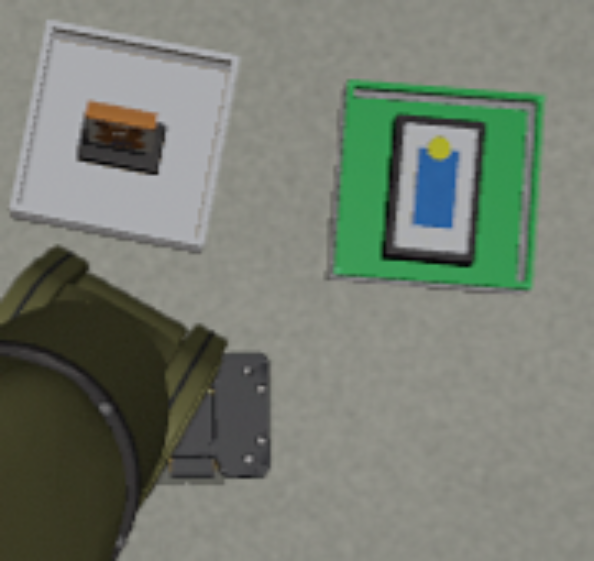

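The big case lies flat in the green tray (crop at about (435,190)) and the bear stands in the white tray (crop at about (120,140)). Next is the small case.

play_rows --translation '[[0.001, 0.001, 0.03], [0, 0, 0.03], [0, 0, 0.02], [0, 0, 0.013], [0, 0, 0.0055], [0, 0, 0]]' --delta_rot '[[0, 0, 0], [0, 0, 0], [0, 0, 0], [0, 0, 0], [0, 0, 0], [0, 0, 0]]' --grip '[0.4, 0.4, 0.4, 0.4, 0.4, 0.4]'

```text
clock: 32.85
tool_pos: [0.4689, 0.0085, 0.0671]
eef_rot: [1.0, 0.014, -0.002, -0.001]
contact_force: [0.6, -0.1, 1.0]
opening: 0.703
finger_force: 0.0
```

play_rows --translation '[[0, 0, 0], [0, 0, 0], [0, 0, 0], [0, 0, 0], [0, 0, 0], [0, 0, 0], [0, 0, -0.02], [0, 0, -0.03], [0, 0, -0.04], [0, 0, -0.03], [0, 0, 0], [0, 0, 0]]' --delta_rot '[[0, 0, 0], [0, 0, 0], [0, 0, 0], [0, 0, 0], [0, 0, 0], [0, 0, 0], [0, 0, 0], [0, 0, 0], [0, 0, 0], [0, 0, 0], [0, 0, 0], [0, 0, 0]]' --grip '[-1, -1, -1, -1, -1, -1, -1, -1, -1, -1, -1, -1]' --squeeze 15

```text
clock: 34.35
tool_pos: [0.4689, 0.0089, 0.1867]
eef_rot: [1.0, 0.015, -0.003, -0.001]
contact_force: [-0.1, 0.3, -0.9]
opening: 0.498
finger_force: 15.0
```

```bash
python3 plan.py 634.5 -207 100 -94
```

```text
t 34.35 pos [468.9   8.9 186.7] open 43.8 ff 15.0
turn first [-0.1  0.3  5.7] then shift mm [180.3 203.8  86.7]
```

play_rows --translation '[[0, 0, 0], [0.0225, 0.0255, 0], [0.0225, 0.0255, 0], [0.0225, 0.0255, 0], [0.0225, 0.0255, 0], [0.0225, 0.0255, 0], [0.0225, 0.0255, 0], [0.0225, 0.0255, 0], [0.0225, 0.0255, 0], [0, 0, 0], [0, 0, 0.03], [0, 0, 0.03], [0, 0, 0.02], [0, 0, 0], [0, 0, 0], [0, 0, 0]]' --delta_rot '[[0, 0, 5.7], [0, 0, 0], [0, 0, 0], [0, 0, 0], [0, 0, 0], [0, 0, 0], [0, 0, 0], [0, 0, 0], [0, 0, 0], [0, 0, 0], [0, 0, 0], [0, 0, 0], [0, 0, 0], [0, 0, 0], [0, 0, 0], [0, 0, 0]]' --grip '[-1, -1, -1, -1, -1, -1, -1, -1, -1, -1, -1, -1, -1, -1, -1, -1]'

```text
clock: 36.35
tool_pos: [0.6347, -0.2079, 0.1076]
eef_rot: [0.999, -0.035, -0.001, -0.0]
contact_force: [0.0, 0.4, -0.1]
opening: 0.494
finger_force: 15.0
```

```bash
python3 plan.py 634.5 -207 90 -94
```

```text
t 36.35 pos [ 634.7 -207.9  107.6] open 43.5 ff 15.0
turn first [-0.   0.1 -0. ] then shift mm [-0.3 -0.9 17.6]
```

play_rows --translation '[[0, -0.0005, 0.009], [0, 0, 0.006], [0, 0, 0.003], [0, 0, 0], [0, 0, 0], [0, 0, 0], [0, 0, 0], [0, 0, 0], [0, 0, -0.02], [0, 0, -0.04], [0, 0, -0.05], [0, 0, 0]]' --delta_rot '[[0, 0, 0], [0, 0, 0], [0, 0, 0], [0, 0, 0], [0, 0, 0], [0, 0, 0], [0, 0, 0], [0, 0, 0], [0, 0, 0], [0, 0, 0], [0, 0, 0], [0, 0, 0]]' --grip '[-1, -1, -1, -1, -1, 0.3, 0.3, 0.3, 0.3, 0.3, 0.3, 0.3]'

```text
clock: 37.85
tool_pos: [0.6368, -0.2091, 0.2042]
eef_rot: [0.999, -0.035, 0.002, 0.001]
contact_force: [-0.8, -0.6, -0.3]
opening: 0.65
finger_force: 0.0
```

play_rows --translation '[[-0.03, 0, -0.03], [-0.03, 0, -0.03], [-0.03, 0, 0], [-0.03, 0, 0], [-0.03, 0, 0], [-0.03, 0, 0], [0, 0, 0], [0, 0, 0]]' --delta_rot '[[0, 0, 0], [0, 0, 0], [0, 0, 0], [0, 0, 0], [0, 0, 0], [0, 0, 0], [0, 0, 0], [0, 0, 0]]' --grip '[0.3, 0.3, 0.3, 0.3, 0.3, 0.3, 0.3, 0.3]'

```text
clock: 38.85
tool_pos: [0.4564, -0.1946, 0.2593]
eef_rot: [0.999, -0.035, -0.002, -0.001]
contact_force: [1.0, -0.9, -0.3]
opening: 0.652
finger_force: 0.0
```

```bash
python3 - <<'E'
from h import *
s=r.snapshot("top");H,S,V=cv2.split(cv2.cvtColor(s,cv2.COLOR_BGR2HSV));t=r.snapshot("scene")
b=np.zeros(H.shape,bool);b[165:210,385:437]=1
g=b&(H>45)&(H<80)&(S>80)
print("big",rect("top",cv2.morphologyEx((b&~g).astype(np.uint8),2,np.ones((3,3))),.022))
print("orange",rect("top",b&(S>100)&(H<32),.040), r.get_state()["clock"])
for n in("tape_roll","clear_boxes"): print(n,[d["point"] for d in r.look_for("top",n)[:1]])
cv2.imwrite("pics/c5.png",np.hstack([cv2.resize(s[140:220,190:450],(400,123)), np.zeros((123,400,3),np.uint8)]) if 0 else np.vstack([cv2.resize(s[130:225,190:450],(600,219)),cv2.resize(t[170:360,130:430],(600,380))]))
E
```

```text
big (array([ 633.2, -205.1]), array([96.5, 59. ]), -4.0)
orange (array([ 632.1, -205.6]), array([68.3, 46.1]), -4.0) 38.95
tape_roll [[0.5567, -0.4302, 0.0223]]
clear_boxes [[0.5419, 0.3903, 0.0604]]
```

View pics/c5.png

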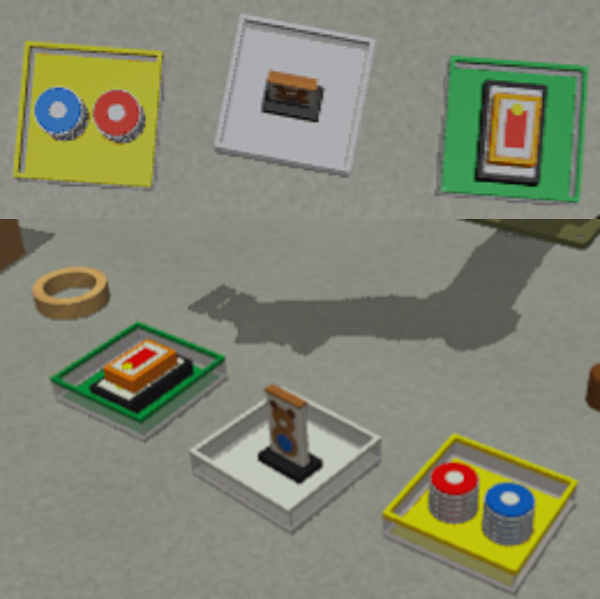

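Everything stands as asked: the rolls are in the yellow tray, the bear is in the white one, and the small case is centred on the big one in the green one. The arm never came near the tape roll; its shifted reading comes from the arm partly hiding it.

```bash
python3 -c "
from plant import r
print(r.finish_job())"
```

```text
the job is handed in; nothing more can be done
None
```

The job is handed in, with no verdict returned: in the last pictures both rolls stood in the yellow tray, the bear in the white tray, and the small case lay centred and aligned on the big one in the green tray.

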